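# Run the rubbing tester's carriage to its end stop

## Robot

A 7-joint arm with a two-finger parallel gripper is mounted at the origin on the work surface. World frame = base frame: x ahead of the robot, y to its left, z up, the work surface at z = 0. Lengths are in m, angles in rad, forces in N, time in s.
With the tool pointing down it reaches from about 0.35 to 0.9 m from the base axis. Payload 8.1 kg.
Tool frame: the origin (TCP) lies at the centre of the arm's flange, where the gripper is bolted on; the fingertips stand 178 mm ahead of it and the grasp point (between the pads) lies 159 mm ahead of it; z points along the fingers, y is the line along which they close (so a half turn about z gives the same grasp; the last joint's range is limited). The gripper opens to 92 mm and grips with 3 to 60 N. Pads are 19 mm wide; open, the fingers measure 130 mm over their backs; the gripper's body (75 mm by 190 mm) begins 47 mm behind the grasp point.
Start: joints at [1.007, 0.434, 0.025, 1.573, -0.012, 1.134, -0.075], TCP at [0.278, -0.56, 0.405] pointing down, gripper open.
Joint ranges: [-2.62, 2.62], [-0.44, 2.09], [-1.27, 1.32], [0.08, 2.57], [-1.32, 4.46], [0.12, 2], [-2.74, 2.74]. Speed limits (rad/s): [2.22, 2.22, 3.01, 3.01, 3.14, 3.14, 3.14].

## Interface

Orientations are given as a unit quaternion [x, y, z, w].
In Python, from plant import robot, imaging, finish_job gives the robot as it stands.
- The arm moves only by the tool play_rows, never from a script. Its argument "increments" is a list of rows, each a list of 7 numbers: the turn, a rotation vector about the world's x, y, z in rad, then the shift along the world's x, y, z in mm, then the finger opening in mm, from 0 to 91.8. A call has 1 to 20 rows; each row is the pose to reach, as a shift and turn from the pose commanded when the call began; what a row does not reach only later rows make up. A row lasts 1/12 s, in which the tool goes at most 41.7 mm and 7.16 degrees, less where a joint would pass 70% of its speed; a pose out of reach is approached as far as the arm can. A call with a gripper value outside its range is refused whole. The fingers move at their own pace and stop on an object; the grip force is fixed at half the most. Time passes only in rows, so rows that repeat a pose let the fingers close. It gives the time, the measured TCP pose, the force, the opening and the grip force at its end, in the units of the state.
- robot.get_obs(): the state, without advancing time (a new reading comes with each control period).
- imaging.grab_frame(name): name is "side" or "top" or "wrist"; returns (picture, depth): 420x560x3 uint8, red, green, blue; 420x560 float32, m along the optical axis (not along the pixel's ray), 0 where there is no reading.
- imaging.camera_info(name): a dict with "fx", "fy", "cx", "cy" (pixels), "k1" (the pictures are not rectified: a ray, as slopes to the right and down, at radius r is drawn at 1 + k1 r^2 times it, then the intrinsics apply), "world_from_camera" (4x4, takes a point from camera to world coordinates); the wrist camera has in their place "T_tool_cam" (4x4, takes a point from camera to tool coordinates, whose origin is the TCP and whose axes are the flange's). Camera axes: x right, y down, z forward; pixel columns grow to the right and rows downward; lengths in m; the calibration is good to about 2 mm. A picture is of the moment at which its call begins: read the wrist's pose just before it. camera_info takes no time and is no camera call.
- finish_job(): hands the job in; it is judged then, once.
The state is a dict: "t": time; "joint_positions": joint angles; "qvel": joint speeds; "joint_torque": joint torques, N m; "tool_pos": TCP position; "tool_rot": TCP orientation; "ft_force": force on the tool from outside, world axes, zero at the start; "torque": the same for the moment, N m; "opening": finger opening in m; "finger_force": force on a finger pad.
Only numpy, scipy, OpenCV 4.12 (cv2) and the standard library are available. Lean on these libraries where they do the work, as an engineer would, in place of code of your own. Each camera call takes 0.05 s, during which the arm holds its last target. There are 200 camera calls.

## Task

Set up the fabric rubbing tester: with a fingertip, press the round lock button on the white carriage and keep it held down while you push the carriage along its rails, all the way up against the tall stop post with the ball knob. Then let the button spring back up so that the carriage stays locked there, and back away. Leave everything loose on the bench where it is; nothing is to be picked up.

Things in the scene. Friction and masses are not known exactly. Their poses are not given: they have to be found in the camera images.
- slide_base: Slide of a fabric rubbing tester: blue-grey plate 180 x 370 mm, 20 mm thick, fixed to the bench (its place and yaw differ each time). Origin: centre of its underside, on the bench. The two steel rails run along its y axis, and the carriage unlocks and travels towards +y. A steel latch comb 46 mm high stands along its +x side (x 55 to 69 mm).
- carriage (a joint): Travel of the white carriage along the rails (m): 0 where it starts, locked by the comb, growing towards the stop post. The stop post is met at about 0.09, 0.12 or 0.15, by where the post stands. Unlocked it takes about 2 N to push; it stays where it is left. Locked it has about 2 mm of play either way.
- lock_button (a joint): How far the lock button is down (m): 0 up (locked), 0.008 fully down. A spring pushes it up (2 N at the top, 5 N fully down). The carriage is free only while the button is more than 0.004 down; let go, the button springs up and locks the carriage in the next of the comb's notches, 15 mm apart, one of which lies exactly at the stop.
- button_top (a point): Centre of the top of the lock button: a plain round aluminium button 34 mm across, in a thin dark collar, on the carriage's deck. At rest it stands 12 mm above the deck, its top 72 mm above the bench; fully down it still stands 4 mm proud.
- fence_back (a point): Middle of the button-side face of the fence: an upright white plate across the carriage, 64 mm wide, 6 mm thick, between the button and the sample pad; its face is 24 mm from the button's axis on the stop's side and reaches 23 mm above the deck (83 mm above the bench); this point is 72 mm above the bench. A finger that holds the button down can push the carriage along by it.
- carriage_nose (a point): Centre of the carriage's leading end face, 49 mm above the bench, 85 mm ahead of the button's axis. The carriage is a white block 90 mm wide, 120 mm long, its deck 60 mm above the bench.
- stop_face (a point): Centre of the face of the end stop that the carriage's nose meets, 49 mm above the bench; its axes are those of the slide. The stop is a tall grey block (36 x 24 mm, 52 mm tall) with a steel ball knob on top (ball's top 101 mm above the bench), clamped between the rails at one of three places 30 mm apart.
- low_block_a: Low grey clamp block (36 x 24 x 12 mm) between the rails; the carriage passes over it. Origin: centre of its underside, 20 mm above the bench.
- low_block_b: A second such low block.
- weight: Bystander, loose near the slide: steel weight 42 mm across and 58 mm tall with a knob on top. Origin: centre of its underside.
- bobbin: Bystander, loose near the slide: white plastic thread bobbin 40 mm across and 50 mm tall. Origin: centre of its underside.
- linen_tester: Bystander, loose near the slide: dark steel folding magnifier, a C-shaped stand 44 x 44 mm and 55 mm tall. Origin: centre of its underside.
- beaker: Bystander, loose near the slide: clear glass beaker 68 mm across and 85 mm tall. Origin: centre of its underside.
- jar: Bystander, loose near the slide: amber jar 54 mm across and 75 mm tall. Origin: centre of its underside.
- bottle: Bystander, loose near the slide: white bottle 52 mm across and 130 mm tall. Origin: centre of its underside.
- screwdriver: Bystander, loose near the slide: screwdriver 170 mm long, lying flat. Origin: in the middle of its length, on the bench.

How it is judged:
By the outcome, as a careful person would: the job done as asked, in the order asked, and still so for the second after the job is handed in, with the robot touching nothing.
It also fails if it takes over 40 s, if anything falls off the work surface, if the arm or the gripper's body presses on something with over 40 N, if the wrist force passes 120 N, or if a joint passes its speed limit or range.

## Working session

There is one attempt and no reset: what is moved stays moved. The work goes in short steps, Python scripts to look and compute and a tool call to move; the robot and the scene stay as the last step left them, time stands still between calls to the robot, and variables do not carry over. Pictures are saved under pics/ and viewed, at most 10 in all, crops included, and the job is handed in when it is done.

Besides the shell and the picture viewer there is one more tool, called after "Emit:" as name(argument=value, ...) on one line, values as JSON. play_rows: Moves the arm, as the interface text tells. Its arguments: {"type":"object","properties":{"increments":{"type":"array","items":{"type":"array","items":{"type":"number"}}}},"required":["increments"]}

```bash
mkdir -p pics
cat > h.py <<'E'
import numpy as np,cv2,json
from plant import robot, imaging, finish_job
def grab(n):
    p,d=imaging.grab_frame(n); np.savez(f'/tmp/{n}.npz',p=p,d=d); return p,d
def world(n,px,d,T=None):
    i=imaging.camera_info(n); K=np.array([[i['fx'],0,i['cx']],[0,i['fy'],i['cy']],[0,0,1.]])
    q=cv2.undistortPoints(np.array(px,float).reshape(-1,1,2),K,np.array([i['k1'],0,0,0.]))[:,0]
    d=np.asarray(d,float).reshape(-1,1); c=np.hstack([q*d,d,np.ones_like(d)])
    return (c@(i['world_from_camera'] if T is None else T).T)[:,:3]
def cloud(n,p,d,T=None):
    v,u=np.nonzero(d>0); return np.c_[u,v],world(n,np.c_[u,v],d[v,u],T),p[v,u]
E
python3 - <<'E'
from h import *
for n in('top','side'):
    p,d=grab(n); cv2.imwrite(f'pics/{n}0.png',p[...,::-1])
o=robot.get_obs();print({k:np.round(v,3) for k,v in o.items()})
E
```

```text
{'t': np.float64(0.1), 'joint_positions': array([ 1.007,  0.435,  0.025,  1.574, -0.012,  1.134, -0.075]), 'qvel': array([-0.002, -0.001, -0.001, -0.002, -0.001, -0.   ,  0.001]), 'joint_torque': array([ 3.0000e-03, -6.6913e+01,  9.8800e-01, -3.1515e+01, -6.1000e-02,
        3.7000e-02,  0.0000e+00]), 'tool_pos': array([ 0.278, -0.56 ,  0.404]), 'tool_rot': array([ 0.974,  0.228, -0.   , -0.001]), 'ft_force': array([0.415, 0.535, 0.524]), 'torque': array([-0.018, -0.048, -0.015]), 'finger_force': np.float64(0.0), 'opening': np.float64(0.092)}
```

View pics/top0.png

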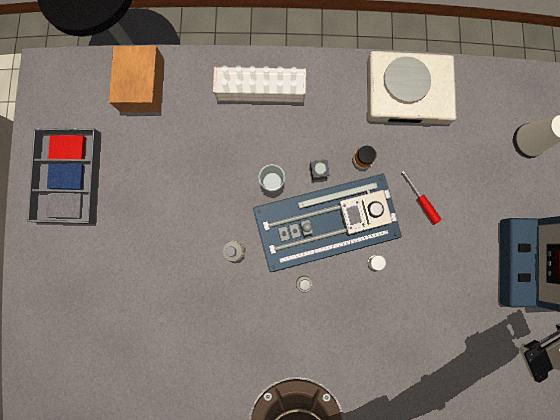

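View pics/side0.png

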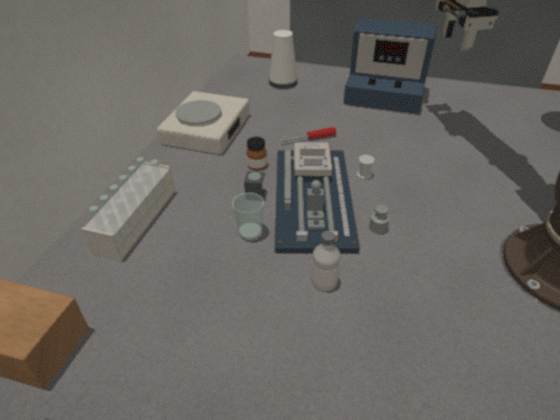

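The top view shows the slide with its carriage and button at about (376,209). The blocks sit at (284,233), (295,231) and (307,228), and the last, nearest the carriage, looks tallest. Next I'll measure from depth.

```bash
cat > m.py <<'E'
from h import *
z=np.load('/tmp/top.npz');p,d=z['p'],z['d']
uv,w,c=cloud('top',p,d); c=c.astype(int)
roi=(uv[:,0]>245)&(uv[:,0]<410)&(uv[:,1]>165)&(uv[:,1]<280)
bench=(uv[:,0]>150)&(uv[:,0]<220)&(uv[:,1]>280)&(uv[:,1]<380);print('bench z',np.median(w[bench,2]))
blue=roi&(c[:,2]-c[:,0]>20)&(abs(w[:,2]-.02)<.008)
print('plate z',np.median(w[blue,2]),blue.sum())
pl=roi&(w[:,2]>.012)
m=np.zeros(d.shape,np.uint8);m[uv[blue,1],uv[blue,0]]=1
pts=w[blue][:,:2].astype(np.float32)
(cx,cy),(a,b),ang=cv2.minAreaRect(pts*1000);box=cv2.boxPoints(((cx,cy),(a,b),ang))
print('plate',cx,cy,a,b,ang)
e=[box[1]-box[0],box[2]-box[1]];L=max(e,key=np.linalg.norm);y=L/np.linalg.norm(L)
y=y if y[1]>0 else -y; x=np.array([y[1],-y[0]]);print('y axis',y,'x axis',x)
loc=(w[:,:2]*1000-[cx,cy])@np.c_[x,y]
near=(abs(loc[:,0])<95)&(abs(loc[:,1])<190)
for nm,s in(('deck',near&(w[:,2]>.052)&(w[:,2]<.066)),('btn',near&(w[:,2]>.067)&(w[:,2]<.077)&(loc[:,1]<-50)),('fence',near&(w[:,2]>.078)&(loc[:,1]<0)),('stop',near&(w[:,2]>.06)&(loc[:,1]>-20)),('comb',near&(loc[:,0]>45)&(w[:,2]>.035)&(w[:,2]<.05))):
    if s.any(): print(nm,s.sum(),'loc min',loc[s].min(0).round(1),'max',loc[s].max(0).round(1),'med',np.median(loc[s],0).round(1),'z',np.median(w[s,2]).round(4),w[s,2].max().round(4),'uv',uv[s].mean(0).round(),'w',w[s].mean(0).round(4))
E
python3 m.py
python3 - <<'E'
from h import *
p=np.load('/tmp/top.npz')['p']
cv2.imwrite('pics/topc.png',cv2.resize(p[160:285,240:410],None,fx=4.6,fy=4.6,interpolation=cv2.INTER_CUBIC)[...,::-1])
E
```

```text
bench z -0.00026675031472378485
plate z 0.019584419666957453 4447
plate 548.9329223632812 -70.77145385742188 177.47308349609375 367.2895812988281 16.1068058013916
y axis [-0.27742887  0.9607462 ] x axis [0.9607462  0.27742887]
deck 1347 loc min [ -44.5 -161.9] max [65.7 74.9] med [  0.6 -90.7] z 0.0604 0.066 uv [364. 212.] w [ 0.5763 -0.1624  0.0603]
btn 151 loc min [ -30.4 -141.7] max [ 28.5 -50.9] med [  -0.2 -122.8] z 0.0713 0.0769 uv [374. 209.] w [ 0.5823 -0.1862  0.0714]
fence 65 loc min [ -31.  -101.4] max [ 32.2 -94.1] med [  0.6 -97.8] z 0.0816 0.086 uv [367. 211.] w [ 0.5768 -0.1644  0.0819]
stop 134 loc min [-16.7  50.6] max [19.  75.2] med [ 0.6 64.3] z 0.0747 0.1033 uv [306. 227.] w [ 0.5319 -0.009   0.0822]
comb 436 loc min [  45.3 -150.4] max [70.7 65.7] med [ 63.  -44.8] z 0.0451 0.05 uv [338. 194.] w [ 0.6215 -0.0951  0.0448]
```

View pics/topc.png

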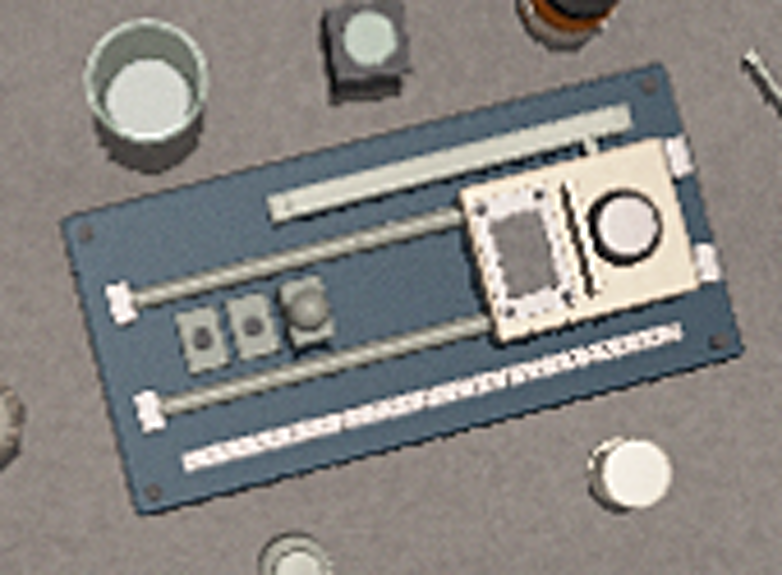

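The stop's near face is at slide y ≈ +50 and the nose at −40, so the travel is about 90 mm. The button is at about (0.584, −0.191). I'll move to a hover above it with the fingers closed and their stacking line along the slide.

Emit:
play_rows(increments=[[0, 0, -0.02, 25, 30, 0, 0], [0, 0, -0.04, 50, 60, 0, 0], [0, 0, -0.06, 76, 92, -5, 0], [0, 0, -0.08, 102, 123, -15, 0], [0, 0, -0.1, 127, 154, -25, 0], [0, 0, -0.12, 153, 185, -35, 0], [0, 0, -0.14, 178, 215, -45, 0], [0, 0, -0.16, 204, 246, -55, 0], [0, 0, -0.18, 230, 277, -65, 0], [0, 0, -0.18, 255, 308, -75, 0], [0, 0, -0.18, 280, 338, -80, 0], [0, 0, -0.18, 295, 356, -80, 0], [0, 0, -0.18, 303, 366, -80, 0], [0, 0, -0.18, 305.5, 369, -80, 0], [0, 0, -0.18, 305.5, 369, -80, 0], [0, 0, -0.18, 305.5, 369, -80, 0], [0, 0, -0.18, 305.5, 369, -80, 0]])

```text
t: 1.52
tool_pos: [0.5822, -0.1932, 0.3249]
tool_rot: [0.99, 0.138, -0.0, 0.001]
ft_force: [-0.2, 0.1, 0.2]
opening: 0.0004
finger_force: 0.0
```

Run:
```python
from h import *
from scipy.spatial.transform import Rotation as R
o=robot.get_obs(); p,d=grab('wrist')
T=np.eye(4);T[:3,:3]=R.from_quat(o['tool_rot']).as_matrix();T[:3,3]=o['tool_pos']
W=T@imaging.camera_info('wrist')['T_tool_cam']
print({k:np.round(o[k],4) for k in('t','tool_pos','tool_rot','ft_force','opening')}); print(T[:3,:3].round(3))
cv2.imwrite('pics/w1.png',p[...,::-1])
uv,w,c=cloud('wrist',p,d,W)
y=np.array([-.2774,.9607]);x=np.array([.9607,.2774]);loc=(w[:,:2]*1000-[548.9,-70.8])@np.c_[x,y]
print('tip loc',((o['tool_pos'][:2]*1000-[548.9,-70.8])@np.c_[x,y]).round(1))
n=(abs(loc[:,0])<40)&(loc[:,1]>-165)&(loc[:,1]<-30)
for nm,s in(('deck',n&(abs(w[:,2]-.06)<.004)),('btn',n&(abs(w[:,2]-.072)<.003)&(loc[:,1]<-104)),('fence',n&(abs(w[:,2]-.083)<.004)),('finger',(np.linalg.norm(w[:,:2]-o['tool_pos'][:2],axis=1)<.05)&(w[:,2]>.1))):
    if s.any(): print(nm,s.sum(),np.percentile(loc[s],2,0).round(1),np.percentile(loc[s],98,0).round(1),np.median(w[s,2]).round(4),w[s,2].min().round(4),uv[s].mean(0).round())
```

```text
{'t': np.float64(1.5167), 'tool_pos': array([ 0.5822, -0.1932,  0.3249]), 'tool_rot': array([ 9.904e-01,  1.383e-01, -3.000e-04,  6.000e-04]), 'ft_force': array([-0.1579,  0.1394,  0.1522]), 'opening': np.float64(0.0004)}
[[ 0.962  0.274 -0.   ]
 [ 0.274 -0.962 -0.001]
 [-0.001  0.001 -1.   ]]
tip loc [  -1.9 -126.8]
deck 14327 [ -32.2 -157.8] [ 39.  -43.4] 0.0611 0.0561 [236. 201.]
btn 1972 [ -14.  -140.6] [  15.9 -110.7] 0.0721 0.0691 [278. 214.]
fence 912 [ -24.1 -101.6] [ 31.8 -95.8] 0.083 0.0791 [235. 213.]
finger 58903 [   8.9 -166.7] [ 34.5 -86.8] 0.2372 0.1471 [280. 348.]
```

View pics/w1.png

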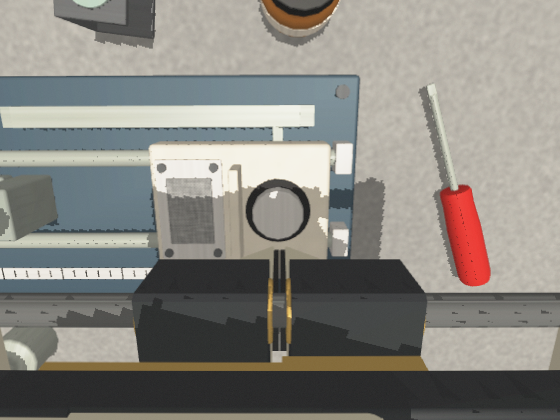

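The wrist view shows the button at (278,210) and the fence at (235,213), and its centre matches at slide (1, −125.6). I'll check the low finger geometry before pressing.

Run:
```python
from h import *
from scipy.spatial.transform import Rotation as R
o=robot.get_obs(); z=np.load('/tmp/wrist.npz');p,d=z['p'],z['d']
T=np.eye(4);T[:3,:3]=R.from_quat(o['tool_rot']).as_matrix();T[:3,3]=o['tool_pos']
C=imaging.camera_info('wrist')['T_tool_cam']
uv,w,c=cloud('wrist',p,d,C)
print(o['t'],o['tool_pos'])
for a in range(60,180,10):
    s=(w[:,2]>a/1000)&(w[:,2]<=(a+10)/1000)
    if s.any(): print(a,s.sum(),(1000*w[s].min(0)).round(1),(1000*w[s].max(0)).round(1))
```

```text
1.5667 [ 0.582318   -0.19296423  0.32495028]
60 4592 [ 23.2 -47.5  66.5] [27.3 46.1 70. ]
70 22878 [ 22.4 -54.3  70. ] [27.1 52.9 80. ]
80 21780 [ 19.1 -52.4  80. ] [37.2 52.6 90. ]
90 15745 [ 13.7 -67.   90. ] [ 37.1  65.9 100. ]
100 3134 [  0.2 -80.6 100. ] [ 36.9  78.9 110. ]
110 348 [ -1.4 -81.2 110. ] [ 13.3  79.2 116. ]
120 35 [-10.2  -3.2 125.8] [ -3.2   1.5 128.7]
130 276 [-10.3  -3.  130.1] [ 10.1   1.3 140. ]
140 156 [  8.7  -4.2 140. ] [ 11.4   2.6 150. ]
150 201 [  8.8  -4.5 150. ] [ 11.8   3.2 160. ]
160 504 [ -3.3 -16.8 160. ] [ 11.6  15.2 170. ]
170 238 [  8.8 -12.1 170. ] [ 11.6  10.5 177.8]
```

Emit:
play_rows(increments=[[0, 0, 0, 1, 1, -15, 0], [0, 0, 0, 1.5, 1.5, -30, 0], [0, 0, 0, 1.5, 1.5, -45, 0], [0, 0, 0, 1.5, 1.5, -56, 0], [0, 0, 0, 1.5, 1.5, -64, 0], [0, 0, 0, 1.5, 1.5, -69, 0], [0, 0, 0, 1.5, 1.5, -69, 0], [0, 0, 0, 1.5, 1.5, -69, 0], [0, 0, 0, 1.5, 1.5, -69, 0]])

```text
t: 2.32
tool_pos: [0.5852, -0.1895, 0.2565]
tool_rot: [0.99, 0.14, 0.001, 0.0]
ft_force: [0.7, 0.6, -0.4]
opening: 0.0003
finger_force: 0.0
```

Emit:
play_rows(increments=[[0, 0, 0, 0, 0, -3, 0], [0, 0, 0, 0, 0, -6, 0], [0, 0, 0, 0, 0, -8, 0], [0, 0, 0, 0, 0, -10, 0], [0, 0, 0, 0, 0, -12, 0], [0, 0, 0, 0, 0, -13, 0], [0, 0, 0, 0, 0, -13, 0], [0, 0, 0, 0, 0, -13, 0]])

```text
t: 2.98
tool_pos: [0.5852, -0.1894, 0.243]
tool_rot: [0.99, 0.14, 0.0, 0.0]
ft_force: [1.3, -0.5, 4.8]
opening: 0.0004
finger_force: 2.2
```

The button is down about 7 mm at 4.8 N. Now I'll push along the slide.

Emit:
play_rows(increments=[[0, 0, 0, -0.8, 2.9, -0.5, 0], [0, 0, 0, -1.7, 5.8, -0.5, 0], [0, 0, 0, -2.5, 8.6, -0.5, 0], [0, 0, 0, -3.3, 11.5, -0.5, 0], [0, 0, 0, -4.4, 15.4, -0.5, 0], [0, 0, 0, -5.8, 20.2, -0.5, 0], [0, 0, 0, -7.2, 25, -0.5, 0], [0, 0, 0, -8.6, 29.8, -0.5, 0], [0, 0, 0, -10, 34.6, -0.5, 0], [0, 0, 0, -11.4, 39.4, -0.5, 0], [0, 0, 0, -12.8, 44.2, -0.5, 0], [0, 0, 0, -13.9, 48, -0.5, 0], [0, 0, 0, -13.9, 48, -0.5, 0], [0, 0, 0, -13.9, 48, -0.5, 0]])

```text
t: 4.15
tool_pos: [0.5708, -0.14, 0.2423]
tool_rot: [0.99, 0.14, -0.0, -0.001]
ft_force: [3.0, 2.0, 6.5]
opening: 0.0002
finger_force: 3.4
```

Run:
```python
from h import *
grab('top'); print(robot.get_obs()['ft_force'])
p,d=grab('side'); cv2.imwrite('pics/s2.png',cv2.resize(p[100:300,200:420],None,fx=3,fy=3)[...,::-1])
```

```text
[2.08488602 2.55718675 6.98153665]
```

View pics/s2.png

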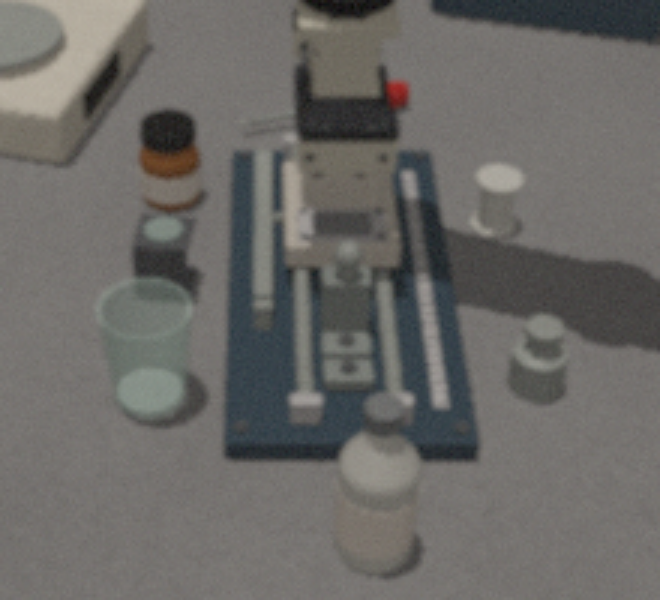

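The side view shows the carriage well along, its nose near (345,262) and approaching the stop post at (345,290). Next I'll measure the gap.

```bash
cat > nose.py <<'E'
from h import *
for n in('side','top'):
    z=np.load(f'/tmp/{n}.npz');uv,w,c=cloud(n,z['p'],z['d'])
    y=np.array([-.2774,.9607]);x=np.array([.9607,.2774]);loc=(w[:,:2]*1000-[548.9,-70.8])@np.c_[x,y]
    s=(abs(loc[:,0])>24)&(abs(loc[:,0])<42)&(abs(w[:,2]-.06)<.004)&(loc[:,1]<150)&(loc[:,1]>-160)
    s2=(abs(loc[:,0])<16)&(w[:,2]>.068)&(w[:,2]<.078)&(loc[:,1]>30)
    print(n,s.sum(),'nose',np.percentile(loc[s,1],[90,98,99.5]).round(1),'tail',np.percentile(loc[s,1],[.5,2]).round(1),'stop',s2.sum(),np.percentile(loc[s2,1],[2,98]).round(1))
E
python3 nose.py
```

```text
side 334 nose [ 7.2 12.2 12.8] tail [-102.9  -94.7] stop 165 [ 53.7 286.6]
top 116 nose [ 3.  11.3 12.4] tail [-70.3 -69.1] stop 61 [ 51.5 248. ]
```

Emit:
play_rows(increments=[[0, 0, 0, -1.1, 3.8, 0, 0], [0, 0, 0, -2.5, 8.6, 0, 0], [0, 0, 0, -3.9, 13.4, 0, 0], [0, 0, 0, -5.3, 18.3, 0, 0], [0, 0, 0, -6.7, 23.1, 0, 0], [0, 0, 0, -8, 27.9, 0, 0], [0, 0, 0, -9.4, 32.7, 0, 0], [0, 0, 0, -10.5, 36.5, 0, 0], [0, 0, 0, -11.1, 38.4, 0, 0], [0, 0, 0, -11.1, 38.4, 0, 0], [0, 0, 0, -11.1, 38.4, 0, 0]])

```text
t: 5.17
tool_pos: [0.5596, -0.1023, 0.2423]
tool_rot: [0.99, 0.14, -0.0, -0.0]
ft_force: [2.2, 1.1, 6.4]
opening: 0.0003
finger_force: 3.4
```

```bash
python3 - <<'E'
from h import *
grab('side');grab('top'); print(robot.get_obs()['ft_force'],robot.get_obs()['tool_pos'])
E
python3 nose.py
```

```text
[ 2.04600356 -0.63654537  6.82883873] [ 0.55963526 -0.10230445  0.24230665]
side 352 nose [46.6 50.  51.2] tail [-68.4 -63.3] stop 170 [ 53.9 286.7]
top 101 nose [40.8 47.4 48.7] tail [-18.9 -16.3] stop 50 [ 57.6 247.9]
```

Emit:
play_rows(increments=[[0, 0, 0, -0.6, 1.9, 0, 0], [0, 0, 0, -1.1, 3.8, 0, 0], [0, 0, 0, -1.7, 5.8, 0, 0], [0, 0, 0, -1.7, 5.8, 0, 0], [0, 0, 0, -1.7, 5.8, 0, 0]])

```text
t: 5.68
tool_pos: [0.5578, -0.0983, 0.2423]
tool_rot: [0.99, 0.139, -0.0, 0.001]
ft_force: [3.0, -5.3, 5.0]
opening: 0.0004
finger_force: 5.7
```

Emit:
play_rows(increments=[[0, 0, 0, -0.4, 1.4, 0, 0], [0, 0, 0, -0.8, 2.9, 0, 0], [0, 0, 0, -0.8, 2.9, 0, 0], [0, 0, 0, -0.8, 2.9, 0, 0]])

```text
t: 6.02
tool_pos: [0.5575, -0.0978, 0.2424]
tool_rot: [0.99, 0.138, 0.0, 0.002]
ft_force: [5.2, -13.6, 2.2]
opening: 0.0002
finger_force: 8.2
```

It is solid against the stop: 14 N with no further motion. I'll lift straight up under light lateral pressure so the button pops up and locks, then back off.

Emit:
play_rows(increments=[[0, 0, 0, 0.5, -1.8, 0, 0], [0, 0, 0, 0.5, -1.8, 2, 0], [0, 0, 0, 0.5, -1.8, 4, 0], [0, 0, 0, 0.5, -1.8, 7, 0], [0, 0, 0, 0.5, -1.8, 10, 0], [0, 0, 0, 0.8, -3, 15, 0], [0, 0, 0, 2, -7, 25, 0], [0, 0, 0, 2, -7, 45, 0], [0, 0, 0, 2, -7, 70, 0], [0, 0, 0, 2, -7, 100, 0], [0, 0, 0, 0, -30, 125, 0], [0, 0, 0, 0, -60, 140, 0], [0, 0, 0, 0, -95, 150, 0], [0, 0, 0, 0, -130, 150, 0], [0, 0, 0, 0, -165, 150, 0], [0, 0, 0, 0, -200, 150, 0], [0, 0, 0, 0, -235, 150, 0], [0, 0, 0, 0, -235, 150, 0], [0, 0, 0, 0, -235, 150, 0]])

```text
t: 7.6
tool_pos: [0.5561, -0.3317, 0.3921]
tool_rot: [0.99, 0.138, -0.001, -0.0]
ft_force: [0.9, 1.6, 0.8]
opening: 0.0005
finger_force: 0.0
```

```bash
python3 - <<'E'
from h import *
p,d=grab('side');q,d=grab('top')
a=cv2.resize(q[160:285,240:410],None,fx=4.6,fy=4.6,interpolation=cv2.INTER_CUBIC)
cv2.imwrite('pics/t3.png',a[...,::-1])
o=robot.get_obs();print(o['t'],o['ft_force'],o['tool_pos'])
uv,w,c=cloud('top',q,d)
y=np.array([-.2774,.9607]);x=np.array([.9607,.2774]);loc=(w[:,:2]*1000-[548.9,-70.8])@np.c_[x,y]
f=(abs(loc[:,0])<30)&(w[:,2]>.079)&(w[:,2]<.088)&(abs(loc[:,1]+8)<20); b=np.hypot(loc[:,0],loc[:,1]+35)<12
print('fence',np.percentile(loc[f,1],[2,50,98]),'btn z',np.median(w[b,2]))
E
python3 nose.py
```

```text
7.7 [0.39581672 0.56185194 0.23491614] [ 0.55735602 -0.32825687  0.39223856]
fence [-10.13738619  -7.05176836  -4.19023889] btn z 0.07171273008787726
side 420 nose [44.2 49.3 50.7] tail [-71.6 -68.7] stop 172 [ 53.7 286.8]
top 552 nose [38.4 48.3 50.3] tail [-68.2 -66.7] stop 60 [ 51.3 237.9]
```

View pics/t3.png

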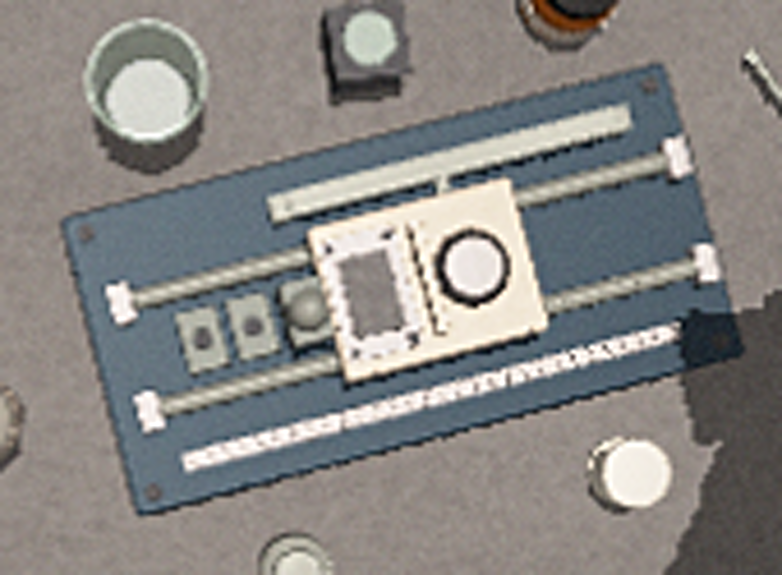

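The carriage's nose meets the stop post at about (325,330). The button is up, its top at 71.7 mm, and the fence has moved 90.7 mm. Nothing else has been disturbed, so I'm handing the job in.

```bash
python3 -c "
from plant import finish_job
print(finish_job())"
```

```text
the job is handed in; nothing more can be done
None
```

The carriage was pushed about 90 mm up against the stop post with the button held down; the button has since sprung back up to lock it there, the arm is clear, and the job is handed in.

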